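# Shut the pit toolbox and hold the bolt head behind it

## Task

Gently lower the toolbox's open lid until it is fully shut. Then reach down into the narrow gap between the back of the toolbox and the bracket, take the bolt's hex head between the two fingers and hold it firmly, so that the spanner hanging on the nut can no longer wind the bolt round. Keep off the spanner, leave everything else on the table where it is, and finish while still holding the head: do not let go.

Things in the scene. Friction and masses are not known exactly. Their poses are not given: they have to be found in the camera images.
- toolbox: black plastic toolbox, fixed to the table, 160 mm (its x) by 260 mm (its y), rim 100 mm above the table; origin on the table under its centre; its +x side is its back, where the lid is hinged and where the bracket stands
- lid (a joint): angle of the toolbox's lid in rad: 0 = fully shut, grows as it opens (1.57 = upright; beyond that it leans back over the gap, 2.1 at most). The hinge is stiff: the lid stays where it is left and follows a push of about 1 to 5 N near its free edge (140 mm from the hinge axis)
- lid_hinge (a point): middle of the lid's hinge axis, 100 mm above the table along the top of the toolbox's back wall; the hinge axis runs along the toolbox's y. The lid is a flat slab 165 mm long from the hinge to its free edge, 260 mm wide and 12 mm thick; hinge axis in the plane of its underside. Shut, its top is 112 mm above the table
- lid_edge (a point): point on the lid's outer (top) face, midway across its width, 160 mm from the hinge axis and 5 mm from the free edge; its z axis is the normal of the lid's outer face (up when shut)
- bracket: grey steel angle bracket, fixed, standing 54 mm behind the toolbox's back wall and parallel to it, somewhere within 50 mm to either side of the toolbox's middle; upright plate 80 mm wide (y), 6 mm thick, top 110 mm above the table, with a foot going away from the toolbox. Origin on the table straight below the centre of the bolt's head; axes parallel to the toolbox's; its plate's near face is at x = +24 mm
- bolt_head: steel hex head of the bolt, 19 mm across flats, 12 mm thick along the bolt (bracket's x), 22 mm across corners; origin at its centre, 85 mm above the table, in the gap: 30 mm of free room to the toolbox's wall and 24 mm to the bracket's plate, from which it stands off on a spacer tube of 15 mm diameter. Its x is the bolt's axis. The gap is open at both ends (y) and above, so it can be taken from above with the fingers on either side in y; the bolt turns but does not shift
- bolt (a joint): turn of the bolt (with its head, nut and spanner) in rad; 0 = two flats of the head upright, facing the toolbox's +y and -y, and the spanner level; grows as the spanner sinks. Left alone it creeps at about 0.013 to 0.024 rad/s; starts between -0.35 and -0.05. It is too stiff to be turned quickly
- spanner: spanner on the nut, on the far side of the bracket's plate, 145 mm long, reaching out from the bolt to the bracket's +y and slowly sinking; its plane is 35 mm beyond the head's centre. Origin on the bolt's axis at the head's centre. Not to be touched
- oil: small white bottle, 36 mm across, 95 mm tall, standing left of the toolbox; origin under its centre; leave alone
- jar: jar 52 mm across, 60 mm tall, right of the toolbox; origin under its centre; leave alone
- car_a: model racing car, 135 by 76 mm, 50 mm tall, standing right of the bracket; origin under its centre; leave alone
- car_b: second model car of the same size, farther right; leave alone
- parts_box: clear open parts tray, 110 by 170 mm, 35 mm tall, far left; origin under its centre; leave alone
- driver: screwdriver lying at the far left; leave alone
- weight: brass setting weight, 40 mm across, 30 mm tall, at the right; leave alone
Mind the look-alikes: they are no part of the job. Leave any blue or yellow look-alike of the bracket alone.

How it is judged:
By the outcome, as a careful person would: the job done as asked, in the order asked, and still so for the second after the job is handed in, while the arm keeps its last pose, push and grip.
It also fails if it takes over 45 s, if anything falls off the work surface, if the arm or the gripper's body presses on something with over 40 N, if the wrist force passes 120 N, or if a joint passes its speed limit or range.

## Robot

A 6-joint arm with a two-finger parallel gripper is mounted at the origin on the work surface. World frame = base frame: x ahead of the robot, y to its left, z up, the work surface at z = 0. Lengths are in mm, angles in rad, forces in N, time in s.
With the tool pointing down it reaches from about 300 to 875 mm from the base axis. Payload 6.4 kg.
Tool frame: the origin (TCP) lies midway between the tips of the shut fingers; the grasp point (between the pads) lies r.grip_point_offset behind it (r.grip_point_offset is the distance from the TCP to the grasp point, in mm); z points along the fingers, y is the direction in which the jaws open and shut (so a half turn about z gives the same grasp; the last joint's range is limited). The gripper opens to 85 mm and grips with 20 to 120 N. Pads are 22 mm wide; open, the fingers measure 114 mm over their backs; the gripper's body (76 mm by 85 mm) begins 54 mm behind the grasp point. The pads swing forward as they close: fully open they stand 13 mm farther back than shut.
Start: joints at [-1.429, 0.181, 1.607, -0, 1.354, -0.206], TCP at [195.994, -540.581, 231.288] pointing down, gripper open.
Joint ranges: [-2.99, 2.99], [-0.89, 2.07], [0.3, 2.58], [-1.14, 4.28], [0, 2.63], [-3.12, 3.12]. Speed limits (rad/s): [2.57, 2.57, 3.01, 3.14, 3.14, 3.14].

## Interface

Orientations are given as a unit quaternion [w, x, y, z].
In Python, from plant import r gives the robot as it stands.
- The arm moves only by the tool move_arm, never from a script. Its argument "plan" is a list of rows, each an object of numbers: "dx", "dy", "dz": the shift along the world's x, y, z in units of 25 mm (1.0 is 25 mm); "spin": the turn about the world's z in units of 6 degrees (1.0 is 6 degrees); "claw": the finger opening in mm, from 0 to 85.4. In form: [{"dx": .., "dy": .., "dz": .., "spin": .., "claw": ..}, ...]. A call has 1 to 20 rows; each row shifts and turns the pose as measured when the row begins; what a row does not reach is not made up. A row lasts 1/12 s, in which the tool goes at most 41.7 mm and 7.16 degrees, less where a joint would pass 70% of its speed; a pose out of reach is approached as far as the arm can. A call is refused whole if a number of a shift passes 1 or a number of a turn 1, either way. A call with a gripper value outside its range is refused whole. The fingers move at their own pace and stop on an object; "force" is the grip in N (left out, the last holds). Time passes only in rows, so rows that do not move let the fingers close. It gives the time, the measured TCP pose, the force and the opening at its end, in the units of the state.
- r.get_state(): the state, without advancing time (a new reading comes with each control period).
- r.capture(name): name is "scene" or "top" or "wrist"; returns the picture (480x640x3 uint8, red, green, blue); there is no depth.
- r.get_calibration(name): a dict with "fx", "fy", "cx", "cy" (pixels), "world_from_camera" (4x4, takes a point from camera to world coordinates). Camera axes: x right, y up, looking along -z (the intrinsics and any distortion apply to the point x, -y, -z); pixel columns grow to the right and rows downward; lengths in mm; the calibration is good to about 2 mm. The wrist camera is an equidistant fisheye: a pixel r from the principal point sees the ray r / f radians off the axis. A picture is of the moment at which its call begins: read the wrist's pose just before it. get_calibration takes no time and is no camera call; for the wrist camera it gives the pose at the moment of the call.
- r.sign_off(): hands the job in, once; it reports no verdict.
The state is a dict: "time_s": time; "joints": joint angles; "dq": joint speeds; "tau": joint torques, N m; "eef_pos": TCP position; "eef_rot": TCP orientation; "contact_force": force on the tool from outside, world axes, zero at the start; "wrist_torque": the same for the moment, N m; "grip_width": finger opening in mm.
Only numpy, scipy, OpenCV 4.12 (cv2) and the standard library are available. Lean on these libraries where they do the work, as an engineer would, in place of code of your own. Each camera call takes 0.05 s, during which the arm holds its last target. There are 200 camera calls.

## Working session

There is one attempt and no reset: what is moved stays moved. The work goes in short steps, Python scripts to look and compute and a tool call to move; the robot and the scene stay as the last step left them, time stands still between calls to the robot, and variables do not carry over. Pictures are saved under pics/ and viewed, about 8 in all and at most 12, crops included, and the job is handed in when it is done.

Besides the shell and the picture viewer there is one more tool, called after "Emit:" as name(argument=value, ...), one argument or row to a line, values as JSON. move_arm: Moves the arm, as the interface text tells. Its arguments: {"type":"object","properties":{"plan":{"type":"array","items":{"type":"object","properties":{"dx":{"type":"number"},"dy":{"type":"number"},"dz":{"type":"number"},"spin":{"type":"number"},"claw":{"type":"number"}}}},"force":{"type":"number"}},"required":["plan"]}

```bash
ls; mkdir -p pics
python3 - <<'E'
from plant import r
import cv2, numpy as np
for n in ("scene","top"):
    cv2.imwrite(f"pics/{n}0.png", r.capture(n)[:,:,::-1])
    c=r.get_calibration(n); print(n,{k:(np.round(v,3).tolist() if k=="world_from_camera" else v) for k,v in c.items()})
s=r.get_state(); print(s["time_s"],s["eef_pos"],s["eef_rot"],s["grip_width"],r.grip_point_offset,s["contact_force"])
E
```

```text
pics
scene {'fx': 494.3828375829812, 'fy': 494.3828375829812, 'cx': 317.90374718903064, 'cy': 240.39191639024634, 'world_from_camera': [[-0.727, -0.504, 0.466, 1201.214], [0.687, -0.526, 0.502, 709.283], [-0.008, 0.685, 0.729, 1126.113], [0.0, 0.0, 0.0, 1.0]]}
top {'fx': 576.8496634453322, 'fy': 576.8496634453322, 'cx': 316.44359647225247, 'cy': 229.88826911405243, 'world_from_camera': [[-0.01, 0.998, -0.066, 429.176], [-1.0, -0.009, 0.016, -8.925], [0.016, 0.066, 0.998, 1571.69], [0.0, 0.0, 0.0, 1.0]]}
0.1 [ 195.95868869 -540.05990205  230.49520457] [-7.79532752e-04  9.84914556e-01  1.73039612e-01  4.03883132e-05] 84.96856412078041 18.700000000000003 [ 0.4834966  -1.17391473  0.20691928]
```

View pics/scene0.png

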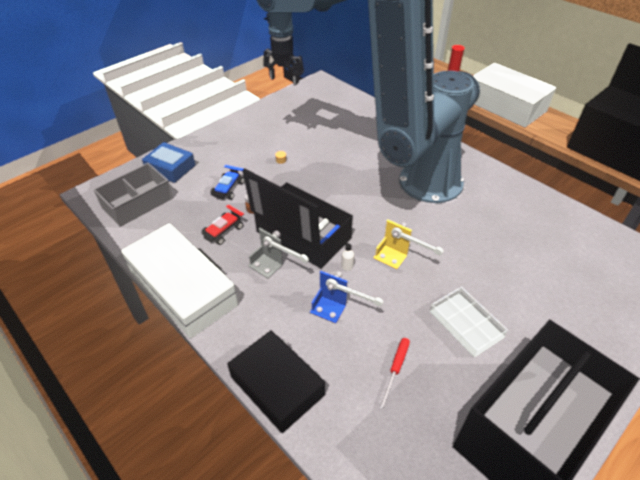

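View pics/top0.png

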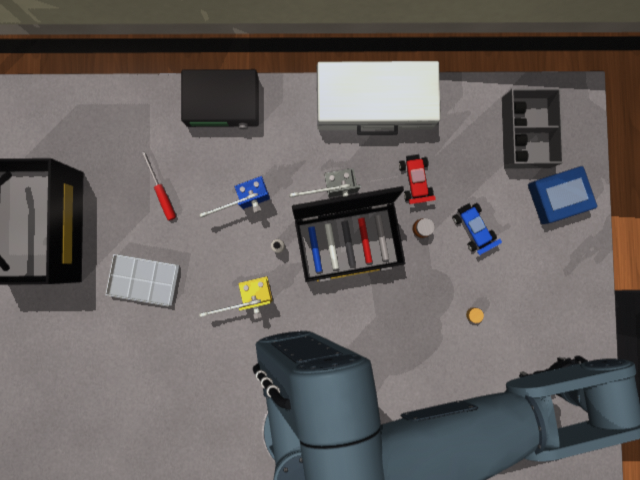

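The top view shows the black toolbox at (350,245), with its open lid along (300..403, 190..212). Three brackets could be mistaken for each other: grey at (345,180) directly behind the box, blue at (250,192) and yellow at (255,295). By the description it is the grey one. In the scene view it is at (268,255), with its spanner ending at (305,260). I'll check it in close crops.

Run:
```python
import cv2
a=cv2.imread("pics/top0.png")[150:300,260:440]; cv2.imwrite("pics/topc.png",cv2.resize(a,None,fx=4.4,fy=4,interpolation=cv2.INTER_CUBIC)[:, :] if 0 else cv2.resize(a,None,fx=4,fy=4,interpolation=cv2.INTER_CUBIC))
a=cv2.imread("pics/scene0.png")[155:295,220:380]; cv2.imwrite("pics/scenec.png",cv2.resize(a,None,fx=4,fy=4,interpolation=cv2.INTER_CUBIC))
```

```text
(no output)
```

View pics/topc.png

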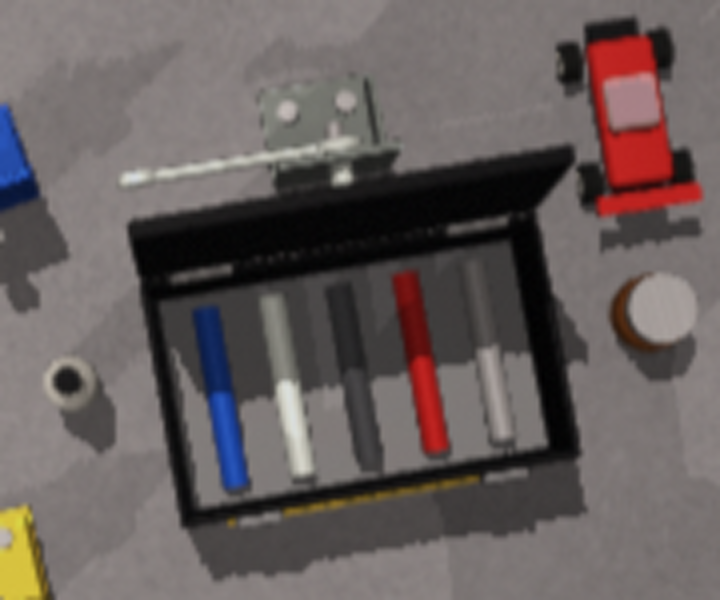

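View pics/scenec.png

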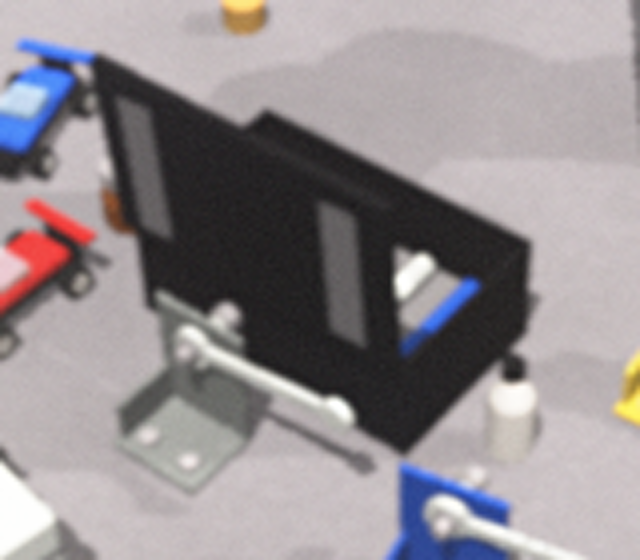

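The top crop shows the grey bracket's plate at about (275-398, 150-175), its spanner tip at (133,178), the lid's top edge from (130,225) to (573,150), and front rim corners at (187,520) and (578,453). The scene crop shows the bolt head peeking over the plate at (228,318), the nut at (190,345), the spanner end at (343,410), and lid corners at (95,55) and (392,205). The grey bracket is the right one. Next I'll fit the model.

```bash
cat > h.py <<'E'
import numpy as np, cv2
from scipy.optimize import least_squares
from plant import r
def proj(name,P):
    c=r.get_calibration(name); M=np.linalg.inv(c["world_from_camera"]); P=np.atleast_2d(P)
    q=(M[:3,:3]@P.T).T+M[:3,3]
    return np.c_[c["cx"]+c["fx"]*q[:,0]/-q[:,2], c["cy"]-c["fy"]*q[:,1]/-q[:,2]]
def model(p):
    X,Y,yaw,th,b,bo,pc=p
    c,s=np.cos(yaw),np.sin(yaw)
    lid=lambda u,w,y:[80-u*np.cos(th)+w*np.sin(th),y,100+u*np.sin(th)+w*np.cos(th)] # u from hinge, w thickness
    hx=110
    d={"FL":[-80,130,100],"FR":[-80,-130,100],"BLb":[80,130,0],"FLb":[-80,130,0],
     "LoL":lid(165,12,130),"LoR":lid(165,12,-130),"LiL":lid(165,0,130),"LiR":lid(165,0,-130),
     "hL":[80,130,100],"hR":[80,-130,100],
     "head":[hx,b,85],"nut":[hx+35,b,85],"tip":[hx+35,b+140*np.cos(bo),85-140*np.sin(bo)],
     "pR":[hx+30,b+pc-40,110],"pL":[hx+30,b+pc+40,110],"edge":lid(160,12,0),"pnR":[hx+24,b+pc-40,110],"pnL":[hx+24,b+pc+40,110]}
    return {k:np.array([X+c*v[0]-s*v[1],Y+s*v[0]+c*v[1],v[2]]) for k,v in d.items()}
E
cat > fit.py <<'E'
from h import *
T={"FL":(187,520),"FR":(578,453),"LoL":(130,225),"LoR":(573,150),"tip":(135,178),"pR":(398,150)}
S={"FL":(530,243),"FR":(265,112),"BLb":(405,452),"LoR":(95,55),"tip":(340,410),"nut":(190,347),"pR":(157,293),"FLb":(530,325)}
obs=[("top",k,(v[0]/4+260,v[1]/4+150)) for k,v in T.items()]+[("scene",k,(v[0]/4+220,v[1]/4+155)) for k,v in S.items()]
def res(p):
    m=model(p[:7]); return np.concatenate([proj(n,m[k])[0]-np.array(o) for n,k,o in obs])
f=least_squares(res,[480,-70,0.15,1.6,0,-.1,0],loss="soft_l1",x_scale=[10,10,.1,.1,10,.1,10])
print(np.round(f.x,3)); e=res(f.x).reshape(-1,2)
for o,x in zip(obs,e): print(o[0],o[1],np.round(x,1))
np.save("p.npy",f.x); m=model(f.x)
for k in ("head","edge","tip","hL","hR","pR"): print(k,np.round(m[k],1))
print("head top crop",(proj("top",m["head"])[0]-[260,150])*4,"scene crop",(proj("scene",m["head"])[0]-[220,155])*4)
E
python3 fit.py
```

```text
[ 4.94733e+02 -1.17609e+02  1.65000e-01  1.59700e+00 -1.57910e+01
 -1.36000e-01  6.82800e+00]
top FL [-1.7  1.6]
top FR [0.9 0.6]
top LoL [-1.1  0.5]
top LoR [ 0.2 -0.2]
top tip [-1.1 -0.2]
top pR [-0.3 -3.1]
scene FL [ 0.6 -1.6]
scene FR [ 0.  -2.3]
scene BLb [-0.2  0.5]
scene LoR [-1.3 -1. ]
scene tip [-0.3 -0. ]
scene nut [-0.3 -1.5]
scene pR [-0.2  0. ]
scene FLb [-0.8  0.9]
head [ 605.8 -115.2   85. ]
edge [ 589.6 -101.8  259.6]
tip [617.6  27.4 103.9]
hL [552.4  23.7 100. ]
hR [ 595.  -232.7  100. ]
pR [ 640.9 -143.   110. ]
head top crop [351.23605912 197.06699498] scene crop [220.46795156 312.95164898]
```

Emit:
move_arm(
  plan=[
    {"dx": 0.7, "dy": 0.7, "dz": 0.8, "spin": -0.2, "claw": 0},
    {"dx": 1, "dy": 1, "dz": 0.8, "spin": -0.2, "claw": 0},
    {"dx": 1, "dy": 1, "dz": 0.8, "spin": -0.2, "claw": 0},
    {"dx": 1, "dy": 1, "dz": 0.6, "spin": -0.2, "claw": 0},
    {"dx": 1, "dy": 1, "dz": 0.2, "spin": -0.2, "claw": 0},
    {"dx": 1, "dy": 1, "spin": -0.2, "claw": 0},
    {"dx": 1, "dy": 1, "spin": -0.2, "claw": 0},
    {"dx": 1, "dy": 1, "spin": -0.2, "claw": 0},
    {"dx": 1, "dy": 1, "spin": -0.15, "claw": 0},
    {"dx": 1, "dy": 1, "claw": 0},
    {"dx": 1, "dy": 1, "claw": 0},
    {"dx": 1, "dy": 1, "claw": 0},
    {"dx": 1, "dy": 1, "claw": 0},
  ],
)

```text
invalid input at $.plan[5]: expected keys dx, dy, dz, spin, claw
```

Emit:
move_arm(
  plan=[
    {"dx": 0.7, "dy": 0.7, "dz": 0.8, "spin": -0.2, "claw": 0},
    {"dx": 1, "dy": 1, "dz": 0.8, "spin": -0.2, "claw": 0},
    {"dx": 1, "dy": 1, "dz": 0.8, "spin": -0.2, "claw": 0},
    {"dx": 1, "dy": 1, "dz": 0.6, "spin": -0.2, "claw": 0},
    {"dx": 1, "dy": 1, "dz": 0.2, "spin": -0.2, "claw": 0},
    {"dx": 1, "dy": 1, "dz": 0, "spin": -0.2, "claw": 0},
    {"dx": 1, "dy": 1, "dz": 0, "spin": -0.2, "claw": 0},
    {"dx": 1, "dy": 1, "dz": 0, "spin": -0.2, "claw": 0},
    {"dx": 1, "dy": 1, "dz": 0, "spin": -0.15, "claw": 0},
    {"dx": 1, "dy": 1, "dz": 0, "spin": 0, "claw": 0},
    {"dx": 1, "dy": 1, "dz": 0, "spin": 0, "claw": 0},
    {"dx": 1, "dy": 1, "dz": 0, "spin": 0, "claw": 0},
    {"dx": 1, "dy": 1, "dz": 0, "spin": 0, "claw": 0},
  ],
)

```text
time_s: 1.18
eef_pos: [517.9, -207.8, 308.4]
eef_rot: [-0.005, 0.997, 0.071, -0.0]
contact_force: [0.1, -0.9, 0.1]
grip_width: 0.2
```

Emit:
move_arm(
  plan=[
    {"dx": 1, "dy": 0.95, "dz": 0, "spin": 0.1, "claw": 0},
    {"dx": 1, "dy": 0.95, "dz": 0, "spin": 0.1, "claw": 0},
    {"dx": 1, "dy": 0.95, "dz": 0, "spin": 0, "claw": 0},
    {"dx": 1, "dy": 0.95, "dz": 0, "spin": 0, "claw": 0},
    {"dx": 0.6, "dy": 0.7, "dz": 0, "spin": 0, "claw": 0},
    {"dx": 0, "dy": 0, "dz": -0.5, "spin": 0, "claw": 0},
    {"dx": 0, "dy": 0, "dz": -0.8, "spin": 0, "claw": 0},
    {"dx": 0, "dy": 0, "dz": -0.8, "spin": 0, "claw": 0},
    {"dx": 0, "dy": 0, "dz": -0.8, "spin": 0, "claw": 0},
  ],
)

```text
time_s: 1.93
eef_pos: [642.0, -80.6, 232.7]
eef_rot: [-0.005, 0.996, 0.087, 0.001]
contact_force: [0.1, 0.2, 0.2]
grip_width: -0.0
```

Run:
```python
from h import *
im=r.capture("scene")[:,:,::-1]
a=cv2.resize(im[60:290,180:400],None,fx=2.5,fy=2.5,interpolation=cv2.INTER_CUBIC); cv2.imwrite("pics/s1.png",a)
print(r.get_state()["eef_pos"],r.get_state()["time_s"])
```

```text
[639.42424601 -79.97093916 227.02880986] 1.9833
```

View pics/s1.png

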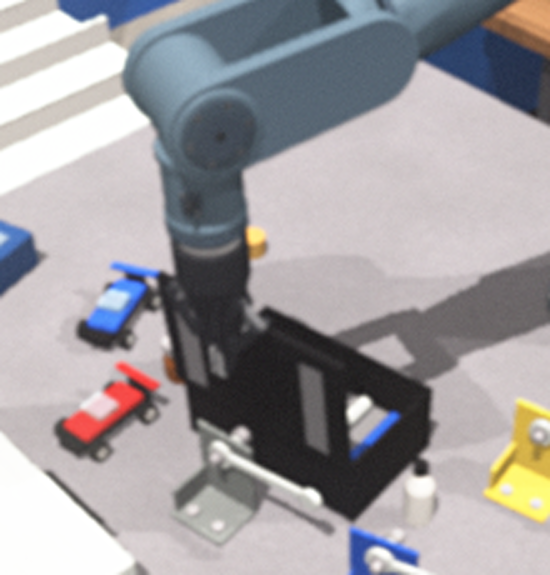

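The fist is behind the lid, at crop position (225,350), clear of the bracket and spanner. I'll now push the lid over slowly.

Emit:
move_arm(
  plan=[
    {"dx": -0.4, "dy": -0.1, "dz": 0.15, "spin": 0.1, "claw": 0},
    {"dx": -0.4, "dy": -0.1, "dz": 0.15, "spin": 0.1, "claw": 0},
    {"dx": -0.4, "dy": -0.1, "dz": 0, "spin": 0, "claw": 0},
    {"dx": -0.25, "dy": -0.05, "dz": 0, "spin": 0, "claw": 0},
    {"dx": -0.25, "dy": -0.05, "dz": 0, "spin": 0, "claw": 0},
    {"dx": -0.25, "dy": -0.05, "dz": 0, "spin": 0, "claw": 0},
    {"dx": -0.25, "dy": -0.05, "dz": 0, "spin": 0, "claw": 0},
  ],
)

```text
time_s: 2.57
eef_pos: [578.7, -93.6, 229.1]
eef_rot: [-0.01, 0.995, 0.097, -0.006]
contact_force: [3.4, 2.2, -1.3]
grip_width: -0.2
```

Emit:
move_arm(
  plan=[
    {"dx": -0.26, "dy": -0.05, "dz": 0, "spin": -0.1, "claw": 0},
    {"dx": -0.26, "dy": -0.05, "dz": 0, "spin": -0.1, "claw": 0},
    {"dx": -0.26, "dy": -0.05, "dz": 0, "spin": -0.1, "claw": 0},
    {"dx": -0.26, "dy": -0.05, "dz": -0.03, "spin": 0, "claw": 0},
    {"dx": -0.26, "dy": -0.05, "dz": -0.06, "spin": 0, "claw": 0},
    {"dx": -0.26, "dy": -0.05, "dz": -0.09, "spin": 0, "claw": 0},
    {"dx": -0.26, "dy": -0.05, "dz": -0.12, "spin": 0, "claw": 0},
    {"dx": -0.26, "dy": -0.05, "dz": -0.14, "spin": 0, "claw": 0},
  ],
)

```text
time_s: 3.23
eef_pos: [522.0, -104.8, 218.4]
eef_rot: [-0.009, 0.997, 0.08, -0.005]
contact_force: [2.3, 1.9, 1.3]
grip_width: -0.0
```

Emit:
move_arm(
  plan=[
    {"dx": -0.27, "dy": -0.05, "dz": -0.18, "spin": 0, "claw": 0},
    {"dx": -0.27, "dy": -0.05, "dz": -0.18, "spin": 0, "claw": 0},
    {"dx": -0.27, "dy": -0.05, "dz": -0.18, "spin": 0, "claw": 0},
    {"dx": -0.23, "dy": -0.04, "dz": -0.23, "spin": 0, "claw": 0},
    {"dx": -0.23, "dy": -0.04, "dz": -0.23, "spin": 0, "claw": 0},
    {"dx": -0.23, "dy": -0.04, "dz": -0.23, "spin": 0, "claw": 0},
    {"dx": -0.18, "dy": -0.03, "dz": -0.27, "spin": 0, "claw": 0},
    {"dx": -0.18, "dy": -0.03, "dz": -0.27, "spin": 0, "claw": 0},
    {"dx": -0.18, "dy": -0.03, "dz": -0.27, "spin": 0, "claw": 0},
  ],
)

```text
time_s: 3.98
eef_pos: [464.2, -115.4, 162.6]
eef_rot: [-0.008, 0.997, 0.079, -0.005]
contact_force: [2.3, -0.2, 0.8]
grip_width: 0.2
```

Emit:
move_arm(
  plan=[
    {"dx": -0.12, "dy": -0.02, "dz": -0.28, "spin": 0, "claw": 0},
    {"dx": -0.12, "dy": -0.02, "dz": -0.28, "spin": 0, "claw": 0},
    {"dx": -0.12, "dy": -0.02, "dz": -0.28, "spin": 0, "claw": 0},
    {"dx": -0.06, "dy": -0.01, "dz": -0.25, "spin": 0, "claw": 0},
    {"dx": -0.06, "dy": -0.01, "dz": -0.2, "spin": 0, "claw": 0},
    {"dx": -0.04, "dy": 0, "dz": -0.2, "spin": 0, "claw": 0},
    {"dx": 0, "dy": 0, "dz": -0.15, "spin": 0, "claw": 0},
    {"dx": 0, "dy": 0, "dz": -0.1, "spin": 0, "claw": 0},
  ],
)

```text
time_s: 4.65
eef_pos: [447.9, -118.1, 112.7]
eef_rot: [-0.009, 0.997, 0.079, -0.007]
contact_force: [-0.2, -0.9, 1.6]
grip_width: -0.1
```

Emit:
move_arm(
  plan=[
    {"dx": 0, "dy": 0, "dz": -0.1, "spin": 0, "claw": 0},
    {"dx": 0, "dy": 0, "dz": -0.08, "spin": 0, "claw": 0},
    {"dx": 0, "dy": 0, "dz": -0.08, "spin": 0, "claw": 0},
  ],
)

```text
time_s: 4.9
eef_pos: [447.9, -118.2, 111.8]
eef_rot: [-0.009, 0.997, 0.08, -0.009]
contact_force: [-8.9, 4.0, 23.2]
grip_width: -0.0
```

The lid is shut: force rose to 23 N at 112 mm. I'll lift, move above the head and open the claw partway.

Emit:
move_arm(
  plan=[
    {"dx": 0, "dy": 0, "dz": 0.4, "spin": 0, "claw": 45},
    {"dx": 0.5, "dy": 0, "dz": 1, "spin": 0, "claw": 45},
    {"dx": 1, "dy": 0, "dz": 0.9, "spin": 0, "claw": 45},
    {"dx": 1, "dy": 0, "dz": 0.3, "spin": 0, "claw": 45},
    {"dx": 1, "dy": 0, "dz": 0, "spin": 0, "claw": 45},
    {"dx": 1, "dy": 0, "dz": 0, "spin": 0, "claw": 45},
    {"dx": 0.6, "dy": 0, "dz": 0, "spin": 0, "claw": 45},
    {"dx": 0, "dy": 0, "dz": 0, "spin": 0, "claw": 45},
  ],
)

```text
time_s: 5.57
eef_pos: [579.2, -116.1, 180.0]
eef_rot: [-0.01, 0.997, 0.08, -0.01]
contact_force: [0.6, 0.7, 0.0]
grip_width: 45.0
```

Run:
```python
from h import *
im=r.capture("wrist")[:,:,::-1]; cv2.imwrite("pics/w1.png",im)
c=r.get_calibration("wrist"); np.save("wc1.npy",np.array([c["fx"],c["fy"],c["cx"],c["cy"]])); np.save("wM1.npy",c["world_from_camera"]); print(c)
s=r.get_state();print(s["eef_pos"],s["eef_rot"],s["time_s"],s["grip_width"])
```

```text
{'fx': 371.64829954431775, 'fy': 371.64829954431775, 'cx': 321.866275485818, 'cy': 241.89262504204297, 'world_from_camera': array([[ 1.58195185e-01,  9.42221315e-01,  2.95285079e-01,
         6.50536019e+02],
       [-9.87170384e-01,  1.57477802e-01,  2.63699725e-02,
        -1.06217174e+02],
       [-2.16544952e-02, -2.95668287e-01,  9.55045207e-01,
         3.20245005e+02],
       [ 0.00000000e+00,  0.00000000e+00,  0.00000000e+00,
         1.00000000e+00]])}
[ 577.82817038 -115.87655872  179.6511664 ] [-0.01008063  0.99667401  0.08017185 -0.01057202] 5.6167 44.82190459182689
```

View pics/w1.png

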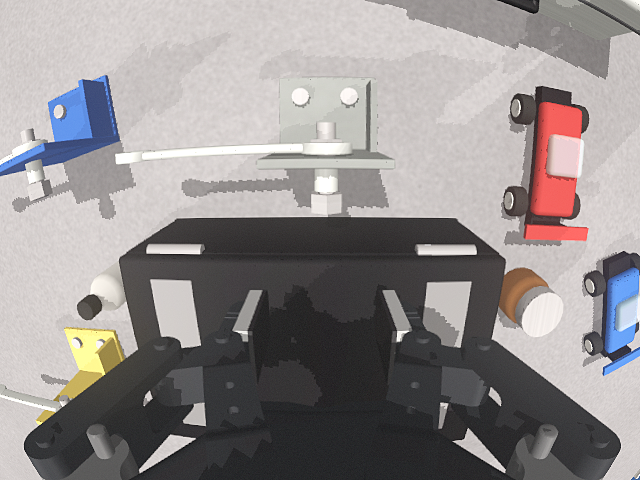

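The wrist view shows the lid lying flat. The grey plate's near top edge runs from (258,167) to (394,168), the spacer is at (326,180), and the hex head is at about (326,204), between (311,193) and (341,215). The spanner lies beyond the plate, reaching left to (118,158).

```bash
cat >> h.py <<'E'
def wray(px,z,M=None,k=None):
    if k is None: c=r.get_calibration("wrist"); M=c["world_from_camera"]; k=[c["fx"],c["fy"],c["cx"],c["cy"]]
    a=(np.array(px,float)-[k[2],k[3]])/k[:2]; t=np.hypot(*a)
    d=np.array([np.sin(t)*a[0]/t,-np.sin(t)*a[1]/t,-np.cos(t)])
    w=M[:3,:3]@d; o=M[:3,3]; return o+w*(z-o[2])/w[2]
E
python3 - <<'E'
from h import *
k=np.load("wc1.npy"); M=np.load("wM1.npy")
f=lambda p,z: np.round(wray(p,z,M,k),1)
a,b=f((257,168),110),f((394,168),110)
print("plate near top",a,b,np.hypot(*(a-b)[:2]),"yaw",np.arctan2(a[0]-b[0],-(a[1]-b[1])) if 0 else np.arctan2(-(a-b)[0],(a-b)[1]))
u=(a-b)/np.linalg.norm(a-b); n=np.array([u[1],-u[0],0]); print("head from plate",(a+b)/2-24*n)
for z in (88,96): print("head",z,f((326,204),z),f((326,193),z),f((326,215),z))
for p in ((176,219),(457,219)): print("lid back top corner",f(p,112))
E
python3 - <<'E'
import cv2
a=cv2.imread("pics/w1.png")[135:235,250:400]; cv2.imwrite("pics/w1c.png",cv2.resize(a,None,fx=5,fy=5,interpolation=cv2.INTER_CUBIC))
E
```

```text
plate near top [623.2 -68.4 110. ] [ 635.8 -145.6  110. ] 78.22148042577561 yaw 0.1617859326289298
head from plate [ 605.81341174 -110.86594575  110.        ]
head 88 [ 604.1 -111.2   88. ] [ 611.1 -110.1   88. ] [ 597.  -112.4   88. ]
head 96 [ 605.7 -111.1   96. ] [ 612.5 -110.    96. ] [ 598.8 -112.2   96. ]
lid back top corner [585.9 -21.4 112. ]
lid back top corner [ 613.6 -189.4  112. ]
```

View pics/w1c.png

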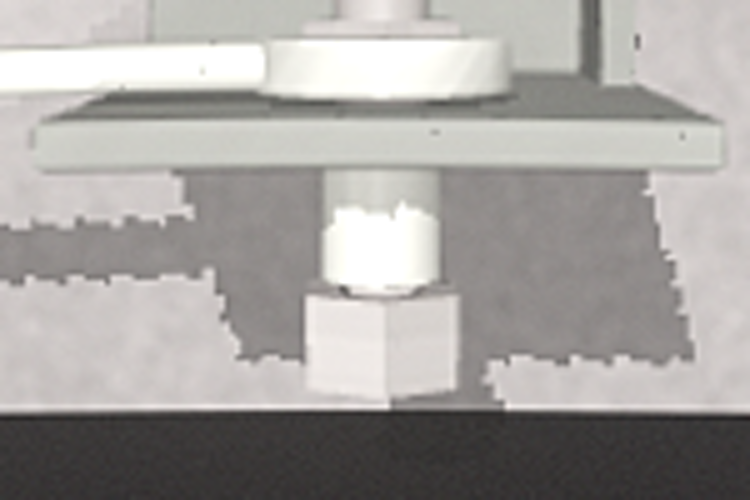

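Emit:
move_arm(
  plan=[
    {"dx": 0.5, "dy": 0.09, "dz": -0.2, "spin": 0, "claw": 45},
    {"dx": 0.5, "dy": 0.09, "dz": -0.4, "spin": 0, "claw": 45},
    {"dx": 0.05, "dy": 0, "dz": -0.4, "spin": 0, "claw": 45},
    {"dx": 0, "dy": 0, "dz": 0, "spin": 0, "claw": 45},
  ],
)

```text
time_s: 5.95
eef_pos: [600.7, -110.7, 152.0]
eef_rot: [-0.011, 0.997, 0.08, -0.013]
contact_force: [-0.3, 0.5, -1.0]
grip_width: 45.1
```

Emit:
move_arm(
  plan=[
    {"dx": 0.2, "dy": -0.03, "dz": 0, "spin": 0, "claw": 45},
    {"dx": 0.05, "dy": 0, "dz": -0.3, "spin": 0, "claw": 45},
    {"dx": 0, "dy": 0, "dz": -0.5, "spin": 0, "claw": 45},
    {"dx": 0, "dy": 0, "dz": -0.5, "spin": 0, "claw": 45},
    {"dx": 0, "dy": 0, "dz": -0.2, "spin": 0, "claw": 45},
    {"dx": 0, "dy": 0, "dz": 0, "spin": 0, "claw": 45},
  ],
)

```text
time_s: 6.45
eef_pos: [603.4, -111.7, 110.4]
eef_rot: [-0.011, 0.997, 0.08, -0.015]
contact_force: [-0.3, -0.4, 0.2]
grip_width: 44.8
```

Run:
```python
from h import *
im=r.capture("wrist")[:,:,::-1]; cv2.imwrite("pics/w2.png",im)
s=r.get_state();print(s["eef_pos"],s["contact_force"],s["time_s"])
```

```text
[ 603.38075631 -111.71301988  110.61418314] [-0.23979318  0.94829433 -0.2417904 ] 6.5
```

View pics/w2.png

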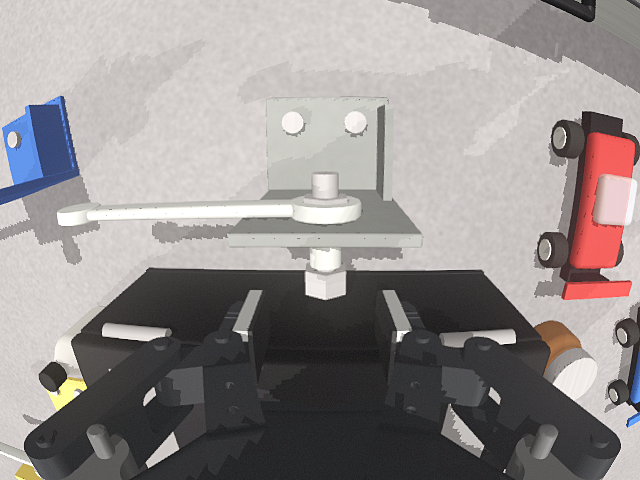

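The wrist view shows the head at (326,282), between the pads (inner faces near (262,295) and (383,295)), with the spanner beyond the plate and clear. I'll descend the last 44 mm with a small +x trim.

Emit:
move_arm(
  plan=[
    {"dx": 0.06, "dy": 0, "dz": -0.3, "spin": 0, "claw": 45},
    {"dx": 0.03, "dy": 0, "dz": -0.5, "spin": 0, "claw": 45},
    {"dx": 0, "dy": 0, "dz": -0.45, "spin": 0, "claw": 45},
    {"dx": 0, "dy": 0, "dz": -0.3, "spin": 0, "claw": 45},
    {"dx": 0, "dy": 0, "dz": 0, "spin": 0, "claw": 45},
  ],
)

```text
time_s: 6.92
eef_pos: [606.4, -111.9, 68.7]
eef_rot: [-0.011, 0.997, 0.08, -0.014]
contact_force: [0.1, -1.1, -0.6]
grip_width: 44.8
```

Emit:
move_arm(
  plan=[
    {"dx": 0, "dy": 0, "dz": -0.08, "spin": 0, "claw": 30},
    {"dx": 0, "dy": 0, "dz": 0, "spin": 0, "claw": 25},
    {"dx": 0, "dy": 0, "dz": 0, "spin": 0, "claw": 22},
    {"dx": 0, "dy": 0, "dz": 0, "spin": 0, "claw": 20},
    {"dx": 0, "dy": 0, "dz": 0, "spin": 0, "claw": 18},
    {"dx": 0, "dy": 0, "dz": 0, "spin": 0, "claw": 18},
  ],
  force=30,
)

```text
time_s: 7.42
eef_pos: [606.1, -111.8, 65.7]
eef_rot: [-0.011, 0.997, 0.08, -0.015]
contact_force: [0.8, -0.7, -3.4]
grip_width: 18.5
```

Emit:
move_arm(
  plan=[
    {"dx": 0, "dy": 0, "dz": 0, "spin": 0, "claw": 10},
    {"dx": 0, "dy": 0, "dz": 0, "spin": 0, "claw": 5},
    {"dx": 0, "dy": 0, "dz": 0, "spin": 0, "claw": 0},
    {"dx": 0, "dy": 0, "dz": 0, "spin": 0, "claw": 0},
    {"dx": 0, "dy": 0, "dz": 0, "spin": 0, "claw": 0},
    {"dx": 0, "dy": 0, "dz": 0, "spin": 0, "claw": 0},
  ],
  force=90,
)

```text
time_s: 7.92
eef_pos: [606.1, -111.8, 66.0]
eef_rot: [-0.011, 0.997, 0.08, -0.014]
contact_force: [-0.4, -0.3, -2.4]
grip_width: 17.0
```

Run:
```python
from h import *
im=r.capture("wrist")[:,:,::-1]; s=r.get_state();print(s["eef_pos"],s["contact_force"],s["time_s"],s["grip_width"])
im2=r.capture("scene")[:,:,::-1]
cv2.imwrite("pics/w3.png",im); cv2.imwrite("pics/s3.png",im2)
o=np.hstack([cv2.resize(im[150:400,120:460],(400,294)),cv2.resize(im2[130:300,200:380],(311,294),interpolation=cv2.INTER_CUBIC)])
cv2.imwrite("pics/c3.png",o)
```

```text
[ 606.064372   -111.80745694   65.93441911] [ 0.08657651 -0.04528391 -2.10711851] 7.9667 16.612351895459625
```

View pics/c3.png

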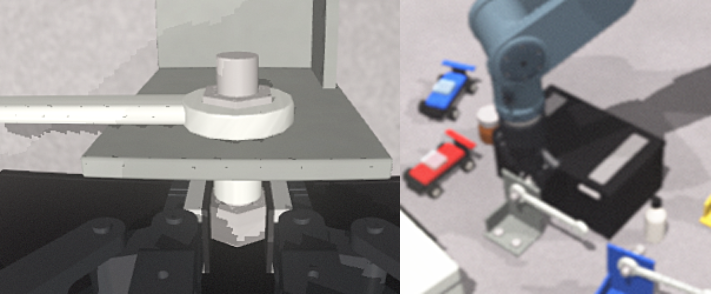

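The head sits between the pads, with the spacer and head visible at (235,215). The lid is shut and the spanner is clear. The opening reads 16.6 mm against 19 mm nominal, so I'll hold for about 3 s and check that the width settles and the spanner stays still.

Emit:
move_arm(
  plan=[
    {"dx": 0, "dy": 0, "dz": 0, "spin": 0, "claw": 0},
    {"dx": 0, "dy": 0, "dz": 0, "spin": 0, "claw": 0},
    {"dx": 0, "dy": 0, "dz": 0, "spin": 0, "claw": 0},
    {"dx": 0, "dy": 0, "dz": 0, "spin": 0, "claw": 0},
    {"dx": 0, "dy": 0, "dz": 0, "spin": 0, "claw": 0},
    {"dx": 0, "dy": 0, "dz": 0, "spin": 0, "claw": 0},
    {"dx": 0, "dy": 0, "dz": 0, "spin": 0, "claw": 0},
    {"dx": 0, "dy": 0, "dz": 0, "spin": 0, "claw": 0},
    {"dx": 0, "dy": 0, "dz": 0, "spin": 0, "claw": 0},
    {"dx": 0, "dy": 0, "dz": 0, "spin": 0, "claw": 0},
    {"dx": 0, "dy": 0, "dz": 0, "spin": 0, "claw": 0},
    {"dx": 0, "dy": 0, "dz": 0, "spin": 0, "claw": 0},
    {"dx": 0, "dy": 0, "dz": 0, "spin": 0, "claw": 0},
    {"dx": 0, "dy": 0, "dz": 0, "spin": 0, "claw": 0},
    {"dx": 0, "dy": 0, "dz": 0, "spin": 0, "claw": 0},
    {"dx": 0, "dy": 0, "dz": 0, "spin": 0, "claw": 0},
    {"dx": 0, "dy": 0, "dz": 0, "spin": 0, "claw": 0},
    {"dx": 0, "dy": 0, "dz": 0, "spin": 0, "claw": 0},
    {"dx": 0, "dy": 0, "dz": 0, "spin": 0, "claw": 0},
    {"dx": 0, "dy": 0, "dz": 0, "spin": 0, "claw": 0},
  ],
)

```text
time_s: 9.68
eef_pos: [606.1, -111.8, 65.9]
eef_rot: [-0.011, 0.997, 0.08, -0.014]
contact_force: [0.1, -0.4, -2.2]
grip_width: 17.1
```

```bash
cat > chk.py <<'E'
from h import *
import sys
ref=cv2.imread(sys.argv[1]); im=r.capture("wrist")[:,:,::-1].copy(); cv2.imwrite(sys.argv[2],im)
s=r.get_state();print(s["eef_pos"],s["contact_force"],s["time_s"],s["grip_width"])
g=lambda a:cv2.cvtColor(a,cv2.COLOR_BGR2GRAY)
def shift(x0,y0,x1,y1):
    f=lambda a:np.float32(g(a)[y0:y1,x0:x1]); return np.round(cv2.phaseCorrelate(f(ref),f(im),cv2.createHanningWindow((x1-x0,y1-y0),cv2.CV_32F)),2).tolist() if 0 else cv2.phaseCorrelate(f(ref),f(im),cv2.createHanningWindow((x1-x0,y1-y0),cv2.CV_32F))
print("spanner tip",shift(0,200,120,290),"car",shift(540,80,640,330))
# spanner upper edge row per column
for n,a in (("ref",ref),("new",im)):
    print(n,[int(np.argmax(g(a)[150:300,c]>225))+150 for c in range(60,260,20)])
E
python3 chk.py pics/w3.png pics/w4.png
```

```text
[ 606.07383467 -111.79184749   65.94334216] [-0.39247744  0.82440995 -1.6463021 ] 9.7333 16.715943413150164
spanner tip ((0.0049207278714433755, -0.04667332817891179), 0.9918930615319146) car ((-0.027092884900241643, -0.00888550084580686), 0.9854387179565429)
ref [242, 241, 241, 241, 241, 241, 241, 241, 241, 241]
new [242, 241, 241, 241, 241, 241, 241, 241, 241, 241]
```

Run:
```python
import cv2
a=cv2.imread("pics/w4.png")[280:400,240:400]; cv2.imwrite("pics/w4c.png",cv2.convertScaleAbs(cv2.resize(a,None,fx=4.5,fy=4.5,interpolation=cv2.INTER_CUBIC),alpha=1.3,beta=20))
```

```text
(no output)
```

View pics/w4c.png

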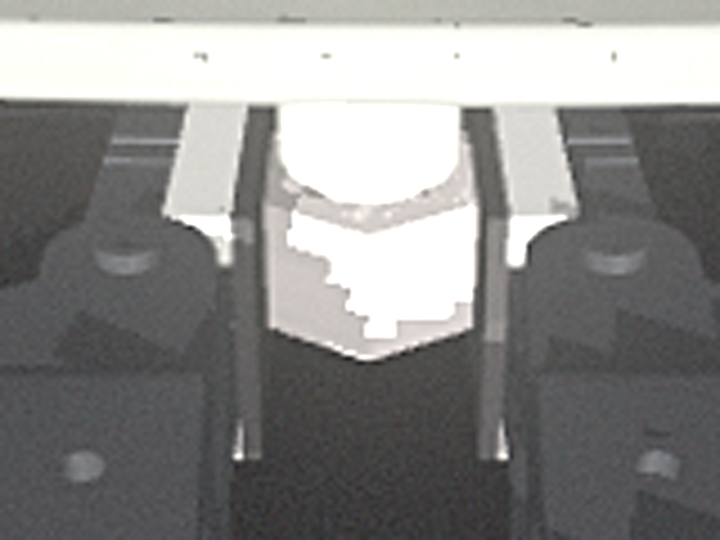

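The pads press flat on both upright flats: the head spans (265-477, 200-360) with its ridge centred at (368,235). The grip is square and the spacer is clear of the pads. Handing in.

Run:
```python
from plant import r
print(r.sign_off()); s=r.get_state(); print(s["time_s"],s["grip_width"])
```

```text
the job is handed in; nothing more can be done
None
the job is handed in; nothing more can be done
```

The lid is shut and the gripper is holding the bolt's hex head at 90 N. I handed the job in at about 9.7 s, without letting go.

- **Lid:** I pushed it over slowly from behind with the closed fingers, at about 2–4 N. I then pressed it down until the force rose to 23 N with the fingertips at 112 mm, the height of the lid's top when shut. Later pictures showed it lying flat.
- **Bolt:** I lowered the open fingers into the gap behind the toolbox and closed them on the head, at 30 N and then 90 N. The close-up showed both pads flat on the upright flats.
- **Hold:** Over the last 1.8 s the spanner tip moved less than 0.1 pixel in the wrist view, and the grip and arm position stayed steady.
- **Left alone:** I saw no contact with the spanner, bracket or other items, and the sensed outside force stayed within about 3 N while I gripped.

**Disagreements:**
- The opening reads about 16.7–17.1 mm against the head's nominal 19 mm, after 18.5 mm at 30 N. I put this down to the pads giving under load, since the reading is steady and the close-up shows a square grip.
- The first estimate of the head from the fixed cameras was about 4 mm off in y from the wrist camera's. I used the wrist camera's.

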